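Tip the printed gears into the tote's pick corner

TASK

Slide the small grey parts tote flat across the bench until it stands wholly inside the yellow tape ring. Then take it by its red handle and raise that side until all four loose parts have slid together into the orange corner, and finish while still holding it tilted there over the ring, with the parts at rest in the corner. Do not lift or tip the tote before it is in the ring, spill nothing, lean the tote on nothing but the bench, and leave the other things on the bench where they are.

Things in the scene. Friction and masses are not known exactly. Their poses are not given: they have to be found in the camera images.
- tote: Loose open square tote of smooth grey plastic, 130 x 130 mm outside, 45 mm high, walls and floor 4 mm, 0.2 to 0.5 kg. Origin at the centre of its underside; x and y square to its walls, z up. A red handle fin stands on its (+x,+y) corner, away from the robot; the opposite (-x,-y) corner is orange. Tilted 20 degrees its parts begin to slide, at 30 they slide along the walls into the corner.
- tote_grip (a point): Grip point on the red handle fin: 64 mm in x and 64 mm in y from the tote's origin, 72 mm above its underside, on the fin's mid-plane. The fin is 14 mm thick, 40 mm long along the tote's diagonal (x = y), centred here, from 36 to 92 mm above the underside. Pinch it from above across its thickness (fingers closing square to the diagonal). Axes as the tote's.
- tote_corner (a point): The orange corner: the inner corner of the tote's floor, 61 mm towards -x and 61 mm towards -y from the tote's origin and 4 mm above its underside. Axes as the tote's, so the inside of the tote lies towards +x and +y of it.
- spot_center (a point): Centre of the yellow tape ring stuck to the bench: inner radius 118 mm, tape 12 mm wide, flat on the bench (no step). Level with the bench top.
- gear_blue: Blue printed gear, 26 mm diameter, 10 mm thick, 20 g. It lies flat and loose in the tote; origin at the centre of its underside, its z axis is its own axis.
- gear_green: Green printed gear, 24 mm diameter, 10 mm thick, 20 g. It lies flat and loose in the tote; origin at the centre of its underside, its z axis is its own axis.
- gear_yellow: Yellow printed gear, 22 mm diameter, 10 mm thick, 20 g. It lies flat and loose in the tote; origin at the centre of its underside, its z axis is its own axis.
- bearing: Steel ball bearing, 20 mm diameter, 9 mm thick, 25 g. It lies flat and loose in the tote; origin at the centre of its underside, its z axis is its own axis.
- big_gear: Bystander: loose grey printed gear, 60 mm diameter, 8 mm thick, flat on the bench on the robot's side of the tote. Origin at the centre of its underside.
- mid_gear: Bystander: loose blue printed gear, 44 mm diameter, 8 mm thick, flat on the bench beyond the tote. Origin at the centre of its underside.
- driver: Bystander: screwdriver with an orange handle, 170 mm long, lying on the bench on the right. Origin under its middle.
- glue: Bystander: white bottle with a red cap, 44 mm diameter, 100 mm high, standing beyond the tote. Origin at the centre of its underside.
- spool: Bystander: filament spool with black flanges and cyan filament, 150 mm diameter, 58 mm high, lying flat on the left. Origin at the centre of its underside.
- servo: Bystander: small black servo motor, 54 x 20 x 43 mm, standing beyond the tote. Origin at the centre of its underside.
- walker: Bystander: four-legged toy robot in black, white and red, about 132 x 124 x 86 mm, standing on the left. Origin under its centre.
There are look-alikes about, which are no part of the job. What is shaped like the tote but turquoise is not meant.

How it is judged:
On the way, in this order (a step that is already met when the one before it is completed fails the run):
1. the tote stands flat and still inside the yellow ring, its centre within 28 mm of the ring's centre (horizontal distance between tote and spot_center below 0.028 m and angle between tote's own z axis and vertical below 0.06 rad and linear speed of tote below 0.03 m/s), for 0.2 s.
2. the tote is tilted by the handle and all four parts lie in the orange corner (angle between tote's own z axis and vertical above 0.25 rad and distance between each of gear_blue, gear_green, gear_yellow, bearing and tote_corner below 0.07 m and x of each of gear_blue, gear_green, gear_yellow, bearing in the frame of tote_corner above 0 m and y of each of gear_blue, gear_green, gear_yellow, bearing in the frame of tote_corner above 0 m), for 0.3 s.
At the end, for the whole second after the job is handed in: Gripper holds the tote (over 2 N) tilted 14 to 57 degrees, grip point over 100 mm high, tote centre within 70 mm of the ring's centre, touching no bystander; all four parts inside it within 70 mm of the orange inner corner; all under 30 mm/s (all of step 2 and angle between tote's own z axis and vertical below 1 rad and height (world z) of tote_grip above 0.1 m and contact force between the fingers and tote above 2 N and horizontal distance between tote and spot_center below 0.07 m and linear speed of each of tote, gear_blue, gear_green, gear_yellow, bearing below 0.03 m/s and contact force between tote and big_gear below 0.3 N and contact force between tote and mid_gear below 0.3 N and contact force between tote and driver below 0.3 N and contact force between tote and glue below 0.3 N and contact force between tote and spool below 0.3 N and contact force between tote and servo below 0.3 N and contact force between tote and walker below 0.3 N); the arm keeps its last pose, push and grip.
It fails at once if the tote is tipped (over 9 degrees) or lifted (over 20 mm) while its centre is more than 80 mm from the ring's centre (horizontal distance between tote and spot_center above 0.08 m and (angle between tote's own z axis and vertical above 0.16 rad or height (world z) of tote above 0.02 m)).
It fails at once if a part is spilled out of the tote (distance between any of gear_blue, gear_green, gear_yellow, bearing and tote above 0.13 m).
It fails at once if a bystander is moved by more than 30 mm (distance of any of big_gear, mid_gear, driver, glue, spool, servo, walker from where it was at the start of the episode above 0.03 m).
It also fails if it takes over 67 s, if anything falls off the work surface, if the arm or the gripper's body presses on something with over 40 N, if the wrist force passes 120 N, or if a joint passes its speed limit or range.

ROBOT

A 7-joint arm with a two-finger parallel gripper is mounted at the origin on the work surface. World frame = base frame: x ahead of the robot, y to its left, z up, the work surface at z = 0. Lengths are in m, angles in rad, forces in N, time in s.
With the tool pointing down it reaches from about 0.425 to 0.95 m from the base axis. Payload 4.7 kg.
Tool frame: the origin (TCP) lies at the centre of the arm's flange, where the gripper is bolted on; the fingertips stand 173 mm ahead of it and the grasp point (between the pads) lies 155 mm ahead of it; z points along the fingers, y is the line along which they close (so a half turn about z gives the same grasp; the last joint's range is limited). The gripper opens to 85 mm and grips with 20 to 120 N. Pads are 22 mm wide; open, the fingers measure 114 mm over their backs; the gripper's body (76 mm by 85 mm) begins 54 mm behind the grasp point. The pads swing forward as they close: fully open they stand 13 mm farther back than shut.
Start: joints at [-1.353, 0.469, -0.049, 1.532, 0.024, 1.141, -0.082], TCP at [0.165, 0.655, 0.405] pointing down, gripper open.
Joint ranges: [-2.59, 2.59], [-0.33, 1.99], [-1.39, 1.29], [0.1, 2.45], [-1.04, 4.18], [0.21, 1.99], [-2.66, 2.66]. Speed limits (rad/s): [2.57, 2.57, 3.14, 3.14, 3.14, 3.14, 3.14].

INTERFACE

Orientations are given as a rotation vector (axis times angle).
In Python, from rig import bot gives the robot as it stands. The module is installed in compiled form; this text tells all that it offers. Calls block until the motion is done:
- bot.move_to(position, orientation): joint-space move of the TCP to a pose.
- bot.movel(position, orientation=None, vel=0.15, guard=None): straight line of the TCP; orientation=None keeps the orientation; vel is the mean speed in m/s. With guard (N) it stops when the force on the tool has changed by that much, and returns True; else False.
- bot.set_joints(angles): joint-space move.
- bot.grip(opening, effort=None): opening from 0.0 (shut) to 1.0 (fully open); effort is the grip in N (None keeps the last); returns when the fingers have stopped.
- bot.wait(seconds).
- bot.inverse_kinematics(position, orientation): joint angles nearest the present ones, or None.
- bot.sense(): the state.
- bot.grab_frame(name): name is "scene" or "top" or "wrist"; returns a dict with "color" (384x512x3 uint8, red, green, blue), "depth" (384x512 float32, m along the optical axis (not along the pixel's ray), 0 where there is no reading), "vertical_fov" (degrees; the focal length in pixels is half the picture's height over the tangent of half this angle, whatever the lens; pixels are square), "cx", "cy" (the principal point, pixels), "R" (3x3) and "t" (3): a world point X has camera coordinates R X + t; the wrist camera has in their place "T_tool_cam" (4x4, takes a point from camera to tool coordinates, whose origin is the TCP and whose axes are the flange's). Camera axes: x right, y down, z forward; pixel columns grow to the right and rows downward; lengths in m; the calibration is good to about 2 mm. The wrist camera is an equidistant fisheye: a pixel r from the principal point sees the ray r / f radians off the axis. A picture is of the moment at which its call begins: read the wrist's pose just before it.
A pose or a line that the arm cannot do raises bot.MotionError and nothing moves.
- bot.close_job(): hands the job in; it is judged then, once.
Trained networks look in the newest picture that a camera, given by its name, has taken for a name from the list of things; names that differ only in an ending like _2 or _b are one class to them, and where a whole thing is asked for, a point or a joint stands for the part that bears it (a point fixed in the world has none). Each returns a list of dicts, best first, with "score" (0 to 1); they miss things now and then, are a little off and sometimes report something else, mostly with a low value. They report only what shows in the picture. A call takes as long as a camera call. They do not tell look-alikes from the thing itself.
- bot.look_for(label, camera): "location" ([x, y, z] in m, in world coordinates, good to about 4 mm: the middle of the surface that is visible of it).
- bot.place_of(label, camera): "location" ([x, y, z] in m, in world coordinates, good to about 4 mm: a listed point, or the origin of a listed thing).
The state is a dict: "clock": time; "q": joint angles; "joint_velocities": joint speeds; "effort": joint torques, N m; "tcp_pos": TCP position; "ee_rot": TCP orientation; "force": force on the tool from outside, world axes, zero at the start; "ft_torque": the same for the moment, N m; "opening": opening from 0.0 (shut) to 1.0 (fully open); "grip_force": force on a finger pad.
Only numpy, scipy, OpenCV 4.12 (cv2) and the standard library are available. Lean on these libraries where they do the work, as an engineer would, in place of code of your own. Each camera call takes 0.05 s, during which the arm holds its last target. There are 200 camera calls.

## Working session

There is one attempt and no reset: what is moved stays moved. The work goes in short steps, each a Python script; the robot and the scene stay as the last script left them, time stands still between calls to the robot, and variables do not carry over. Pictures are saved under pics/ and viewed, at most 10 in all, crops included, and the job is handed in when it is done.

```bash
mkdir -p pics; python3 - <<'E'
from rig import bot
import cv2,numpy as np
for c in ("top","scene"):
    f=bot.grab_frame(c); cv2.imwrite(f"pics/{c}0.png",f["color"][:,:,::-1])
    print(c,f["vertical_fov"],f["R"].round(3).tolist(),f["t"].round(3))
    for n in "tote tote_grip tote_corner spot_center gear_blue gear_green gear_yellow bearing big_gear mid_gear driver glue spool servo walker".split():
        print(n,[(np.round(d["location"],3).tolist(),round(d["score"],2)) for d in bot.place_of(n,c)[:3]])
s=bot.sense();print(s["clock"],s["tcp_pos"],s["ee_rot"],s["force"])
a=cv2.imread("pics/top0.png");cv2.imwrite("pics/t0.png",cv2.resize(a,(800,600)))
E
```

```text
top 46.12818595101305 [[0.138, -0.99, 0.006], [-0.968, -0.136, -0.213], [0.212, 0.024, -0.977]] [-0.052  0.513  1.338]
tote [([0.216, 0.285, 0.002], 0.94), ([0.591, -0.124, -0.001], 0.85), ([0.366, -0.081, -0.0], 0.39)]
tote_grip [([0.175, 0.209, 0.074], 0.78), ([0.606, -0.036, 0.076], 0.67)]
tote_corner [([0.575, -0.208, 0.005], 0.92), ([0.259, 0.363, 0.005], 0.92)]
spot_center []
gear_blue [([0.63, -0.119, 0.003], 0.46)]
gear_green [([0.618, -0.087, 0.005], 0.61)]
gear_yellow [([0.58, -0.081, 0.0], 0.51), ([0.619, -0.086, 0.001], 0.4)]
bearing [([0.541, -0.104, 0.008], 0.59)]
big_gear [([0.364, -0.081, -0.002], 0.55)]
mid_gear [([0.774, 0.072, 0.001], 0.53)]
driver []
glue [([0.776, -0.153, 0.002], 0.6)]
spool [([0.641, 0.424, 0.001], 0.96)]
servo [([0.767, 0.172, -0.001], 0.67)]
walker [([0.418, 0.421, 0.0], 0.61), ([0.606, -0.036, 0.072], 0.44)]
scene 45.75471474770613 [[0.387, 0.922, -0.017], [0.756, -0.328, -0.566], [-0.527, 0.206, -0.824]] [-0.183 -0.351  1.558]
tote [([0.217, 0.286, 0.001], 0.78), ([0.592, -0.124, 0.002], 0.72), ([0.575, -0.204, 0.006], 0.43)]
tote_grip [([0.171, 0.208, 0.074], 0.87), ([0.612, -0.037, 0.074], 0.65)]
tote_corner [([0.256, 0.358, 0.001], 0.87), ([0.574, -0.207, 0.006], 0.84), ([0.577, -0.08, 0.006], 0.57)]
spot_center []
gear_blue [([0.631, -0.111, 0.004], 0.45)]
gear_green [([0.62, -0.091, 0.008], 0.45)]
gear_yellow [([0.579, -0.083, 0.004], 0.53)]
bearing [([0.542, -0.107, 0.0], 0.56), ([0.618, -0.084, 0.006], 0.45)]
big_gear [([0.364, -0.082, -0.001], 0.55)]
mid_gear [([0.775, 0.069, -0.003], 0.67)]
driver [([0.528, -0.431, 0.002], 0.96)]
glue [([0.784, -0.151, 0.005], 0.76)]
spool [([0.644, 0.426, -0.002], 0.81)]
servo [([0.766, 0.178, -0.003], 0.56)]
walker [([0.413, 0.418, -0.003], 0.86)]
1.6 [0.16489433 0.65456538 0.40471786] [-3.86757402e-01 -3.11766954e+00 -1.04939982e-04] [-0.41271117  0.48793266 -0.65529373]
```

View pics/t0.png

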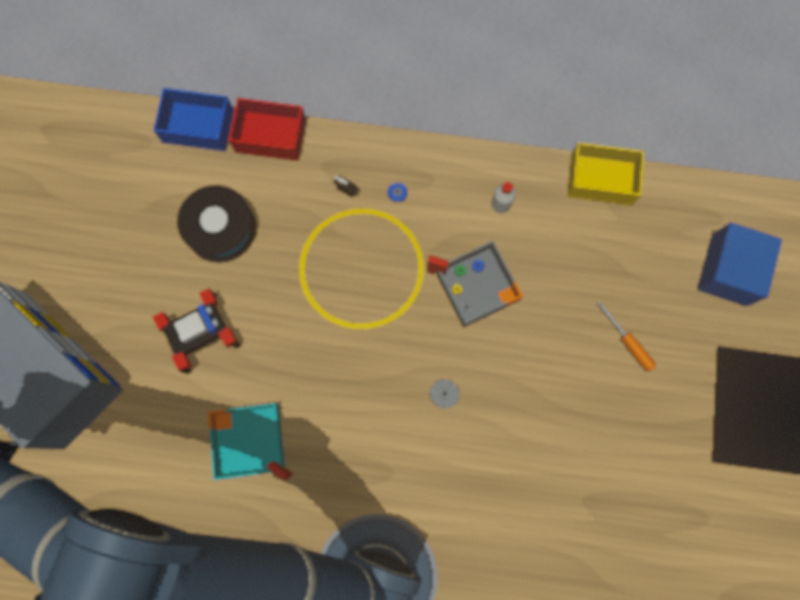

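View pics/scene0.png

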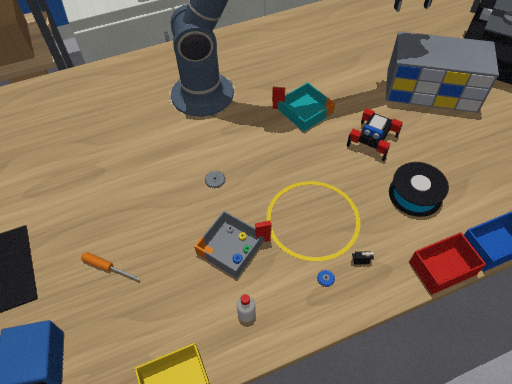

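```bash
cat > h.py <<'E'
from rig import bot
import cv2,numpy as np
from scipy.spatial.transform import Rotation as R
def orient(diag,tilt=0.):
    """tool z down, tool y square to the diagonal; tilt raises the far end of the diagonal"""
    d=np.array([np.cos(diag),np.sin(diag),0]); z=np.array([0,0,-1.]); y=np.cross(z,d)
    M=R.from_matrix(np.c_[d,y,z]); return R.from_rotvec(y*tilt)*M, d
def ring(cam):
    f=bot.grab_frame(cam); hsv=cv2.cvtColor(f["color"],cv2.COLOR_RGB2HSV)
    m=cv2.inRange(hsv,(22,150,120),(32,255,255))
    v,u=np.nonzero(m); fl=192/np.tan(np.radians(f["vertical_fov"]/2))
    r=np.c_[(u-f["cx"])/fl,(v-f["cy"])/fl,np.ones(len(u))]@f["R"]; c=-f["R"].T@f["t"]
    p=(c-r*(c[2]/r[:,2])[:,None])[:,:2]
    p=p[np.linalg.norm(p-[.62,.08],axis=1)<.2]
    ctr=np.median(p,axis=0); rad=0
    for _ in range(20):
        A=np.c_[2*p,np.ones(len(p))]; s=np.linalg.lstsq(A,(p**2).sum(1),rcond=None)[0]
        ctr=s[:2]; d=np.linalg.norm(p-ctr,axis=1); rad=np.sqrt(s[2]+ctr@ctr); k=abs(d-rad)<max(.008,np.median(abs(d-rad))*2.5); p=p[k]
    return ctr,rad,len(p)
E
python3 - <<'E'
from h import *
for c in("top","scene"): print(c,ring(c))
diag=np.radians(78.5)
for k in (0,np.pi):
    o,d=orient(diag); o=o*R.from_rotvec([0,0,k])
    for p in ([.609,-.037],[.62,.17]):
        print(k,bot.inverse_kinematics([*p,.35],o.as_rotvec()),bot.inverse_kinematics([*p,.227],o.as_rotvec()))
E
```

```text
top (array([0.59954584, 0.12097706]), np.float64(0.12478307581139422), 916)
scene (array([0.60017424, 0.11928274]), np.float64(0.12425572028932591), 1006)
0 [-0.50488787  0.48060799  0.68430239  1.78397588 -0.3539702   1.00306144
  0.11679915] [-0.39987365  0.62128527  0.54494947  1.86817916 -0.4456853   0.77534097
  0.18617731]
0 [-0.72136477  0.5065605   0.5500159   1.69879307 -0.30185412  1.0217766
 -0.2688653 ] [-0.67869607  0.65324452  0.4949732   1.7846568  -0.41094289  0.80767923
 -0.18190233]
3.141592653589793 [ 0.76431241  0.71373865 -1.17820866  1.70988855  0.70290538  1.21018447
  2.3450403 ] [ 0.75220812  0.92515233 -1.18532748  1.79931681  0.96010186  1.12761727
  2.16594192]
3.141592653589793 [-0.26286263  0.46690637 -0.09731375  1.66979465  0.05175239  1.00740027
  2.5634073 ] [-0.20267062  0.61389828 -0.18317649  1.75398055  0.1486783   0.7871821
  2.48259085]
```

```bash
python3 - <<'E'
from h import *
o,d=orient(np.radians(78.5))
bot.move_to([.609,-.037,.36],o.as_rotvec())
f=bot.grab_frame("wrist"); cv2.imwrite("pics/w1.png",f["color"][:,:,::-1])
bot.grab_frame("top")
for c in("wrist","top"):
    for n in("tote_grip","tote_corner","tote","tote_grip"):
        print(c,n,[(np.round(x["location"],3).tolist(),round(x["score"],2)) for x in bot.place_of(n,c)[:3]])
s=bot.sense();print(s["clock"],s["tcp_pos"],s["force"],s["opening"])
E
```

```text
wrist tote_grip [([0.613, -0.038, 0.067], 0.79), ([0.581, -0.081, 0.008], 0.41)]
wrist tote_corner [([0.574, -0.209, 0.006], 0.83), ([0.583, -0.082, 0.004], 0.57)]
wrist tote [([0.593, -0.121, -0.004], 0.71), ([0.612, -0.038, 0.07], 0.52)]
wrist tote_grip [([0.613, -0.038, 0.067], 0.79), ([0.581, -0.081, 0.008], 0.41)]
top tote_grip [([0.605, -0.038, 0.073], 0.65)]
top tote_corner [([0.574, -0.207, 0.008], 0.83), ([0.258, 0.36, 0.004], 0.5), ([0.618, -0.087, 0.002], 0.24)]
top tote [([0.59, -0.125, -0.002], 0.57)]
top tote_grip [([0.605, -0.038, 0.073], 0.65)]
5.0917 [ 0.60899893 -0.0369806   0.35999927] [ 0.58542465  0.03247221 -0.33713389] 0.998266384633806
```

View pics/w1.png

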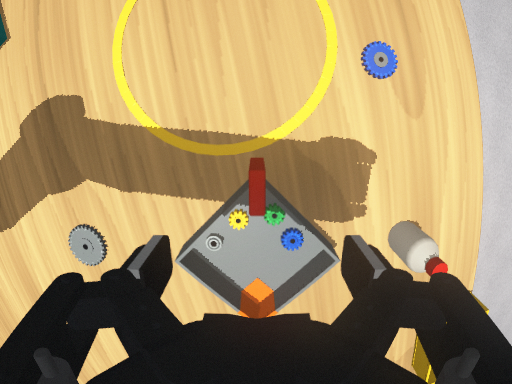

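```bash
python3 - <<'E'
from h import *
o,d=orient(np.radians(78.3))
print(bot.movel([.610,-.038,.230],o.as_rotvec(),vel=.12,guard=8))
bot.grip(0,effort=60)
s=bot.sense();print(s["clock"],s["tcp_pos"],s["force"],s["opening"],s["grip_force"])
p=np.array(s["tcp_pos"]); tgt=p+[.600-.5915,.120+.1235,0]
h=(p+tgt)/2
for q in(h,tgt):
    print(bot.movel(q,vel=.08,guard=30)); s=bot.sense();print(s["clock"],s["tcp_pos"],s["force"],s["ft_torque"],s["grip_force"])
bot.wait(.5)
f=bot.grab_frame("scene"); cv2.imwrite("pics/s2.png",f["color"][:,:,::-1]); bot.grab_frame("top"); bot.grab_frame("wrist")
for c in("wrist","top","scene"):
    for n in("tote","tote_corner"):
        print(c,n,[(np.round(x["location"],3).tolist(),round(x["score"],2)) for x in bot.place_of(n,c)[:3]])
E
```

```text
False
6.975 [ 0.61011957 -0.03793233  0.2301819 ] [-0.23646317  0.60809696  1.93506794] 0.15336888925868172 58.98301184177399
False
8.65 [0.61438359 0.08385743 0.23020674] [-0.65683762  0.04012616  3.07214033] [-0.09190913 -0.0465057   0.05437008] 59.18792009353638
False
10.325 [0.61864274 0.20554991 0.23022698] [-0.25981628 -0.31397888  2.97721885] [-0.06138276  0.00150175  0.01135494] 59.260305762290955
wrist tote [([0.598, 0.124, -0.003], 0.68), ([0.624, 0.207, 0.068], 0.5)]
wrist tote_corner [([0.768, 0.068, -0.002], 0.45)]
top tote [([0.599, 0.117, -0.003], 0.72)]
top tote_corner [([0.777, -0.152, 0.001], 0.72), ([0.583, 0.035, 0.008], 0.56)]
scene tote [([0.214, 0.284, 0.001], 0.95), ([0.602, 0.12, 0.002], 0.68)]
scene tote_corner [([0.583, 0.036, 0.006], 0.93), ([0.255, 0.36, 0.002], 0.67)]
```

View pics/s2.png

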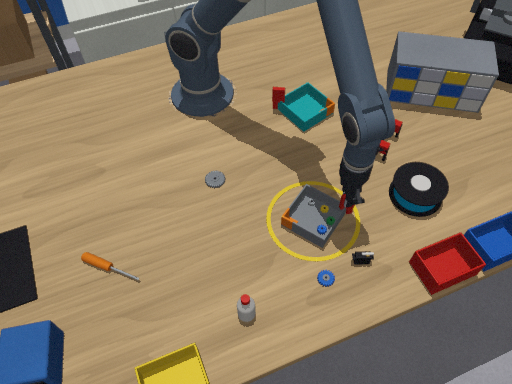

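```bash
python3 - <<'E'
from h import *
diag=np.radians(78.3); s=bot.sense(); p=np.array(s["tcp_pos"]); _,d=orient(diag)
piv=p-.1825*d; piv[2]=0
def pose(t):
    o,_=orient(diag,np.radians(t)); r=o*orient(diag)[0].inv()
    return piv+r.apply(p-piv)+[0,0,.001], o.as_rotvec()
print([bot.inverse_kinematics(*pose(t)) is not None for t in range(0,42,4)], pose(36))
for t in range(4,37,4):
    bot.movel(*pose(t),vel=.05,guard=25); s=bot.sense(); print(t,s["clock"],s["force"].round(1) if hasattr(s["force"],"round") else s["force"],s["grip_force"])
bot.wait(1)
f=bot.grab_frame("scene"); a=f["color"][:,:,::-1]; g=bot.grab_frame("top")["color"][:,:,::-1]
w=bot.grab_frame("wrist")["color"][:,:,::-1]
x=np.hstack([cv2.resize(a[150:290,240:400],(400,350)),cv2.resize(g[110:230,170:310],(400,350))]); cv2.imwrite("pics/c3.png",x);cv2.imwrite("pics/w3.png",w)
for c in("scene","top","wrist"):
    for n in "tote tote_corner gear_blue gear_green gear_yellow bearing".split():
        print(c,n,[(np.round(x["location"],3).tolist(),round(x["score"],2)) for x in bot.place_of(n,c)[:2]])
E
```

```text
[True, True, True, True, True, True, True, True, True, True, True] (array([0.58413432, 0.038995  , 0.29450027]), array([-2.06712985, -1.68290828, -0.6716512 ]))
4 11.85 [-0.4  0.1 -4.7] 58.35724174976349
8 12.4083 [-0.2  0.3 -3.7] 58.387001752853394
12 12.9667 [ 0.7  0.7 -4.3] 58.39775025844574
16 13.525 [ 0.3 -0.7 -2.8] 58.45751702785492
20 14.0833 [ 0.8  1.1 -4.5] 58.48580181598663
24 14.6417 [ 0.3 -0.1 -2.9] 58.48341643810272
28 15.2 [-0.6  0.5 -4.2] 58.50490629673004
32 15.7583 [-0.2 -1.1 -3.5] 58.51635932922363
36 16.3167 [ 0.8 -0.4 -5.1] 58.55006396770477
scene tote [([0.216, 0.284, -0.001], 0.86), ([0.597, 0.102, 0.056], 0.57)]
scene tote_corner [([0.581, 0.032, 0.011], 0.91), ([0.256, 0.359, 0.0], 0.68)]
scene gear_blue [([0.584, 0.046, 0.02], 0.73), ([0.599, 0.059, 0.03], 0.59)]
scene gear_green [([0.572, 0.058, 0.033], 0.61)]
scene gear_yellow [([0.586, 0.047, 0.019], 0.37)]
scene bearing [([0.56, 0.078, 0.033], 0.6)]
top tote [([0.596, 0.099, 0.054], 0.82), ([0.215, 0.286, 0.002], 0.64)]
top tote_corner [([0.582, 0.033, 0.017], 0.76)]
top gear_blue [([0.604, 0.055, 0.032], 0.59)]
top gear_green [([0.582, 0.034, 0.013], 0.52), ([0.576, 0.058, 0.028], 0.47)]
top gear_yellow []
top bearing [([0.557, 0.075, 0.036], 0.58)]
wrist tote [([0.596, 0.105, 0.054], 0.61)]
wrist tote_corner []
wrist gear_blue []
wrist gear_green []
wrist gear_yellow [([0.415, 0.422, 0.001], 0.41)]
wrist bearing [([0.771, 0.068, 0.0], 0.7)]
```

View pics/c3.png

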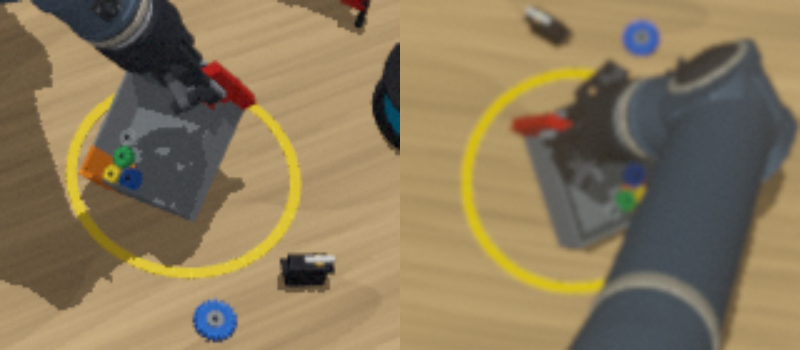

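View pics/w3.png

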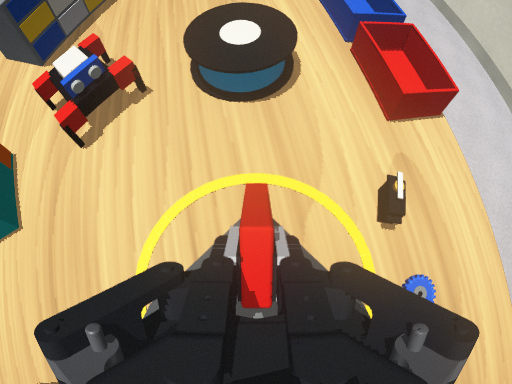

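The scene view shows all four parts in the orange corner at about (115,165) in the left half of the crop. The bearing rests behind the green gear, about 55 mm from the corner. I'll check that it is at rest and then hand in.

```bash
python3 - <<'E'
from h import *
bot.wait(1); 
for c in("scene","top"):
    bot.grab_frame(c)
    for n in("bearing","gear_blue","gear_green","tote"): print(c,n,[np.round(x["location"],3).tolist() for x in bot.place_of(n,c)[:2]])
s=bot.sense();print(s["clock"],s["grip_force"])
print(bot.close_job())
E
```

```text
scene bearing [[0.559, 0.077, 0.035]]
scene gear_blue [[0.601, 0.06, 0.031]]
scene gear_green [[0.575, 0.056, 0.032]]
scene tote [[0.597, 0.102, 0.057], [0.217, 0.284, -0.0]]
top bearing [[0.557, 0.074, 0.037]]
top gear_blue [[0.601, 0.054, 0.027]]
top gear_green [[0.574, 0.06, 0.028]]
top tote [[0.595, 0.097, 0.054], [0.218, 0.286, 0.001]]
19.8667 58.55496883392334
the job is handed in; nothing more can be done
None
```

The job is handed in: I slid the grey tote flat into the yellow ring and held it by the red handle at about 36 degrees, with all four parts at rest in the orange corner; no verdict came back.

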